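Clamp a mortar cube in the toggle jig

ROBOT

A 6-joint arm with a two-finger parallel gripper is mounted at the origin on a cart in front of the work surface, level with it; the furniture and walls round the work are solid. World frame = base frame: x ahead of the robot, y to its left, z up, the work surface at z = 0. Lengths are in m, angles in rad, forces in N, time in s.
With the tool pointing down it reaches from about 0.35 to 0.95 m from the base axis. Payload 17.4 kg.
Tool frame: the origin (TCP) lies midway between the tips of the shut fingers; the grasp point (between the pads) lies env.hold_point_z behind it (env.hold_point_z is the distance from the TCP to the grasp point, in m); z points along the fingers, y is the line along which they close (so a half turn about z gives the same grasp; the last joint's range is limited). The gripper opens to 93 mm and grips with 3 to 60 N. Pads are 15 mm wide; open, the fingers measure 128 mm over their backs; the gripper's body (75 mm by 188 mm) begins 65 mm behind the grasp point.
Start: joints at [1.076, 0.116, 1.442, -0, 1.584, -0.038], TCP at [0.298, 0.606, 0.219] pointing down, gripper open.
Joint ranges: [-2.83, 2.83], [-0.83, 2.19], [0.07, 2.5], [-1.14, 4.28], [0.01, 3], [-2.97, 2.97]. Speed limits (rad/s): [1.89, 1.89, 2.22, 3.14, 3.14, 3.14].

INTERFACE

Orientations are given as a rotation vector (axis times angle).
In Python, from bench import env, snapshot gives the robot as it stands.
- The arm moves only by the tool arm_command, never from a script. Its argument "rows" is a list that holds one entry, the list of rows, each a list of 6 numbers: the shift along the tool's x, y, z in m, then the turn, a rotation vector about the tool's x, y, z in degrees. A call has 1 to 12 rows; each row shifts and turns the commanded pose from where the row before left it, along the tool's axes as they then stand; what a row does not reach is not made up. A row lasts 1/12 s, in which the tool goes at most 41.7 mm and 7.16 degrees, less where a joint would pass 70% of its speed; a pose out of reach is approached as far as the arm can. A call is refused whole if a number of a shift passes 0.0417 or a number of a turn 7.16, either way. A call with a gripper value outside its range is refused whole. "hand" is the gripper command: -1 is fully open, 1 is shut, values between are in proportion, set as the call begins (left out, the last holds). The fingers move at their own pace and stop on an object; the grip force is fixed at half the most. Time passes only in rows, so rows that do not move let the fingers close. It gives the time, the measured TCP pose, the force, the opening and the grip force at its end, in the units of the state.
- env.get_state(): the state, without advancing time (a new reading comes with each control period).
- snapshot(name): name is "scene" or "top" or "wrist"; returns a dict with "img" (384x512x3 uint8, red, green, blue), "intrinsics" (3x3 intrinsics, pixels), "origin" and "orientation" of the camera in the world; the wrist camera has in their place "mount" (4x4, takes a point from camera to tool coordinates, whose origin is the TCP and whose axes are the flange's). Camera axes: x right, y up, looking along -z (the intrinsics and any distortion apply to the point x, -y, -z); pixel columns grow to the right and rows downward; lengths in m; the calibration is good to about 2 mm. A picture is of the moment at which its call begins: read the wrist's pose just before it. There is no depth.
- env.sign_off(): hands the job in; it is judged then, once.
The state is a dict: "time_s": time; "qpos": joint angles; "joint_vel": joint speeds; "effort": joint torques, N m; "ee_pos": TCP position; "tool_rot": TCP orientation; "wrist_force": force on the tool from outside, world axes, zero at the start; "wrist_torque": the same for the moment, N m; "grip_width": finger opening in m; "grip_force": force on a finger pad.
Only numpy, scipy, OpenCV 4.12 (cv2) and the standard library are available. Lean on these libraries where they do the work, as an engineer would, in place of code of your own. Each camera call takes 0.05 s, during which the arm holds its last target. There are 200 camera calls.

TASK

Put the grey mortar cube into the nest of the clamping jig, flat on its floor between the two rails, set down gently, and let go of it. Then push the clamp's red handle over and down until the clamp snaps past its centre and holds the cube against the anvil, and take the hand away. Be gentle: never press on the jig or its handle with more than 15 N (the handle's end stop is hard and comes just after the snap), and leave the other things on the bench alone.

Things in the scene. Friction and masses are not known exactly. Their poses are not given: they have to be found in the camera images.
- clamp_jig: Grey steel jig fixed to the bench, base plate 205 x 84 x 12 mm. Origin on the bench under the middle of the clamped cube's place, z up. Its x axis runs along the plunger: toggle clamp at x = -115 mm, then the nest, then the steel anvil block (50 mm wide, top 48 mm above the bench, face at x = +20 mm).
- nest (a point): Middle of the nest floor (plate top, 12 mm above the bench, x = -7 mm in the jig). Axes as the jig's. Two aluminium rails along x, 50 mm long, inner faces at y = +-23 mm, 10 mm wide, tops 24 mm and their screws 27.5 mm above the bench. The nest is 53.7 mm long from open foot to anvil (14 mm of play for the cube); the clamp itself pushes the cube the rest of the way to the anvil.
- lever_pivot (a point): Pivot of the handle, 40 mm above the bench, x = -115 mm in the jig; pivot axis along the jig's y. The handle runs straight out from it; its red grip is a flat paddle 26 mm wide, 12 mm thick, 54 to 120 mm from the pivot; push it at 80 to 100 mm, on the side facing the nest. The handle is adjustable on its hub: up to 8 degrees above or below its nominal line, not measured.
- clamp_lever (a joint): Lever angle, rad. 0 = open, handle nominally 72 degrees above level, leaning from the nest to the jig's -x; grows as it is pushed to -x and down. A spring resists, with at most 7 to 11 N at the grip, the most near 0.5, falling to none at the centre, about 1.00; short of that it springs open when left, beyond it snaps by itself to the hard stop at 1.04. Clamped: above 1.02.
- press_foot: Round black rubber foot of the plunger, 22 mm across, 40 mm above the bench; origin at the middle of its face, which is at x = -33.7 mm in the jig when open. Spring-loaded; presses the cube on the anvil with about 6 N when the clamp is closed.
- mortar_cube: Hardened grey mortar cube, 40 x 41 x 40 mm, 0.10 to 0.19 kg, origin at the centre of its underside, z up. Starts on the bench to the left of the jig.
- stopwatch: Black and grey stopwatch 71 x 60 x 19 mm, origin under its middle; bystander.
- screwdriver: Screwdriver with brown handle, 210 mm long, 27 mm thick, along its x; bystander.
- sieve_brush: Bristle brush with wooden handle, 212 x 41 x 19 mm, along its x; bystander.
- steel_rule: Steel rule 205 mm long with a black grip bar, 25 mm wide, 11 mm high, along its y; bystander.
- sample_tin_a: Round aluminium sample tin, 66 mm across, 46 mm high; bystander.
- soundness_mould_2: Small brass split mould, ring 30 mm, with two needles, 180 mm long overall; bystander.
- rubber_bulb: Red rubber bulb, 48 mm across, 103 mm high; bystander.
Not all that is in view belongs to the job. There is more than one size of the mortar_cube; the job needs the middle-sized.

How it is judged:
On the way, in this order (a step that is already met when the one before it is completed fails the run):
1. the cube stands flat in the nest between the rails, let go, with the clamp still open (x of mortar_cube in the frame of clamp_jig between -0.018 and 0.004 m and y of mortar_cube in the frame of clamp_jig between -0.005 and 0.005 m and z of mortar_cube in the frame of clamp_jig between 0.009 and 0.0145 m and angle between mortar_cube's own z axis and vertical below 0.06 rad and value of joint clamp_lever below 0.2 rad and contact force between the fingers and mortar_cube below 0.1 N), for 0.2 s.
2. the lever has snapped over to its stop (value of joint clamp_lever above 1.02 rad), for 0.2 s.
At the end, for the whole second after the job is handed in: The lever rests past its centre (above 1.02 rad), the foot presses the cube with more than 2 N, and the cube stands at rest flat on the nest floor (height within 3 mm, tilt under 0.06 rad), between the rails (within 5 mm of the jig's centre line) and against the anvil (within 3 mm) (value of joint clamp_lever above 1.02 rad and x of mortar_cube in the frame of clamp_jig between -0.003 and 0.003 m and y of mortar_cube in the frame of clamp_jig between -0.005 and 0.005 m and z of mortar_cube in the frame of clamp_jig between 0.009 and 0.0145 m and angle between mortar_cube's own z axis and vertical below 0.06 rad and contact force between press_foot and mortar_cube above 2 N and linear speed of mortar_cube below 0.01 m/s); the robot touches nothing.
It fails at once if the robot presses on the jig or its handle with more than 15 N (contact force between any of the fingers, the arm and clamp_jig above 15 N).
It fails at once if the cube is pressed on the jig with more than 40 N (contact force between mortar_cube and clamp_jig above 40 N).
It fails at once if one of the bystanding things is moved by more than 20 mm (distance of any of stopwatch, screwdriver, sieve_brush, steel_rule, sample_tin_a, soundness_mould_2, rubber_bulb from where it was at the start of the episode above 0.02 m).
It also fails if it takes over 54 s, if anything falls off the work surface, if the arm or the gripper's body presses on something with over 40 N, if the wrist force passes 120 N, or if a joint passes its speed limit or range.

## Working session

There is one attempt and no reset: what is moved stays moved. The work goes in short steps, Python scripts to look and compute and a tool call to move; the robot and the scene stay as the last step left them, time stands still between calls to the robot, and variables do not carry over. Pictures are saved under pics/ and viewed, at most 10 in all, crops included, and the job is handed in when it is done.

Besides the shell and the picture viewer there is one more tool, called after ">>>" as a command line: name --argument value ..., lists and objects as JSON in quotes. arm_command: Moves the arm, as the interface text tells. Its arguments: {"type":"object","properties":{"rows":{"type":"array"},"hand":{"type":"number"}},"required":["rows"]}

```bash
mkdir -p pics; ls
python3 - <<'E'
from bench import env, snapshot
import cv2, numpy as np, pickle
s=env.get_state(); print({k:np.round(v,3) for k,v in s.items()}, env.hold_point_z)
for n in ("scene","top","wrist"):
    d=snapshot(n); pickle.dump(d,open(f"pics/{n}0.pkl","wb"))
    print(n,{k:np.round(v,4).tolist() for k,v in d.items() if k!="img"})
    im=cv2.cvtColor(d["img"],cv2.COLOR_RGB2BGR)
    cv2.imwrite(f"pics/{n}0.png",cv2.resize(im,(800,600),interpolation=cv2.INTER_CUBIC))
E
```

```text
pics
{'time_s': np.float64(0.0), 'qpos': array([ 1.076,  0.116,  1.442, -0.   ,  1.584, -0.038]), 'joint_vel': array([ 0.002, -0.001, -0.003,  0.001, -0.001, -0.001]), 'effort': array([-1.0000e-03, -7.2128e+01, -6.2259e+01,  7.8000e-02,  2.4000e-02,
       -0.0000e+00]), 'ee_pos': array([0.298, 0.606, 0.218]), 'tool_rot': array([-7.11e-01, -3.06e+00,  2.00e-03]), 'wrist_force': array([ 0.412, -0.496,  0.424]), 'wrist_torque': array([ 0.026,  0.044, -0.038]), 'grip_force': np.float64(0.0), 'grip_width': np.float64(0.093)} 0.0188
scene {'intrinsics': [[471.5084, 0.0, 262.8763], [0.0, 471.5084, 192.6963], [0.0, 0.0, 1.0]], 'origin': [0.1095, 1.1404, 1.0108], 'orientation': [0.2555, -1.1761, -2.4967]}
top {'intrinsics': [[491.6461, 0.0, 250.2846], [0.0, 491.6461, 195.0683], [0.0, 0.0, 1.0]], 'origin': [0.4304, 0.0998, 1.4509], 'orientation': [0.0905, -0.0845, -1.5496]}
wrist {'intrinsics': [[270.8902, 0.0, 263.0035], [0.0, 270.8902, 192.4918], [0.0, 0.0, 1.0]], 'mount': [[0.0011, 0.9654, 0.2608, 0.0706], [1.0, -0.0013, 0.0006, 0.0003], [0.0009, 0.2608, -0.9654, -0.167], [0.0, 0.0, 0.0, 1.0]]}
```

View pics/top0.png

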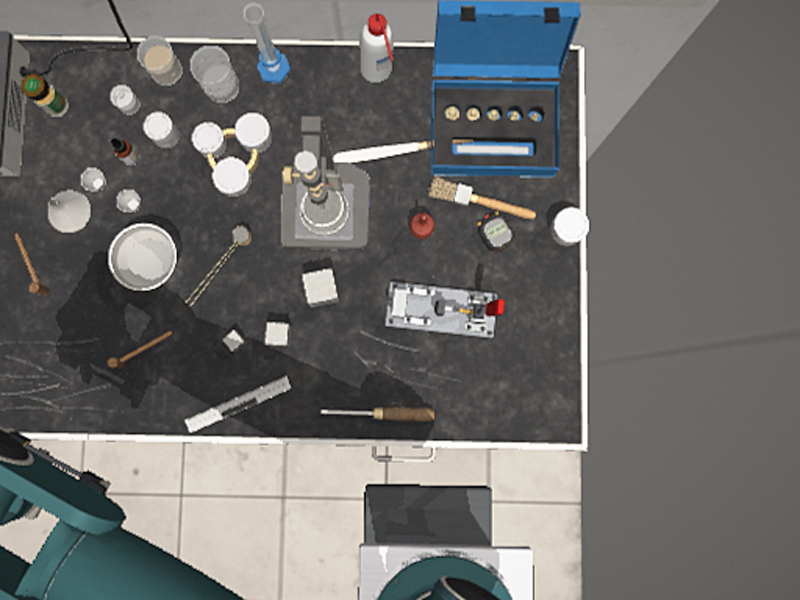

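View pics/scene0.png

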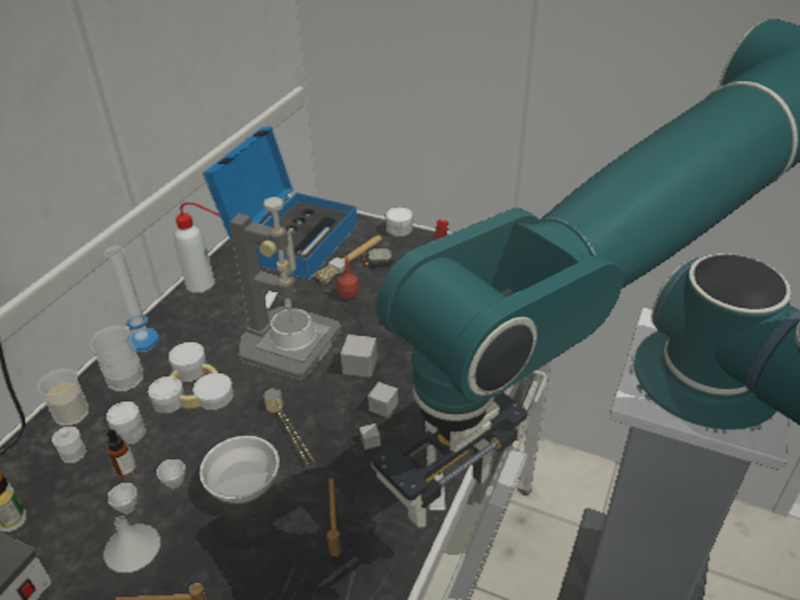

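The top view (800x600 scale) shows three cubes: large at (320,287), middle at (277,333) and small at (233,340). The jig is at (443,308), with its anvil on the left and the red handle at (497,307), so jig +x points to world +y. I take the middle one as the target. Next I measure all three cubes and confirm in a crop.

```bash
cat > h.py <<'E'
import numpy as np, cv2, pickle
from scipy.spatial.transform import Rotation as R
def cam(d, st=None):
    if "mount" in d:
        T=np.eye(4); T[:3,:3]=R.from_rotvec(st["tool_rot"]).as_matrix(); T[:3,3]=st["ee_pos"]
        M=T@np.array(d["mount"]); return M[:3,3],M[:3,:3]
    return np.array(d["origin"]), R.from_rotvec(d["orientation"]).as_matrix()
def cast(d,px,z,st=None):
    o,Q=cam(d,st); K=np.array(d["intrinsics"]); px=np.atleast_2d(px).astype(float)
    r=np.c_[(px[:,0]-K[0,2])/K[0,0],-(px[:,1]-K[1,2])/K[1,1],-np.ones(len(px))]@Q.T
    return o+r*((z-o[2])/r[:,2])[:,None]
def proj(d,P,st=None):
    o,Q=cam(d,st); K=np.array(d["intrinsics"]); p=(np.atleast_2d(P)-o)@Q
    return np.c_[K[0,2]-K[0,0]*p[:,0]/p[:,2], K[1,2]+K[1,1]*p[:,1]/p[:,2]]
E
python3 - <<'E'
from h import *
d=pickle.load(open("pics/top0.pkl","rb")); im=d["img"]; g=im.min(2)
hsv=cv2.cvtColor(im,cv2.COLOR_RGB2HSV)
m=((g>165)).astype(np.uint8)
for n,(u,v),h in (("big",(205,184),.05),("mid",(177,213),.04),("small",(149,218),.03)):
    sub=np.zeros_like(m); sub[v-16:v+17,u-16:u+17]=m[v-16:v+17,u-16:u+17]
    c=max(cv2.findContours(sub,0,1)[0],key=cv2.contourArea)
    w=cast(d,c[:,0],h); r=cv2.minAreaRect((w[:,:2]*1000).astype(np.float32)); print(n,cv2.boundingRect(c),np.round(r[0]),np.round(r[1],1),round(r[2],1))
for n,mm,h in (("red",(hsv[...,1]>150)&(im[...,0]>120)&((hsv[...,0]<8)|(hsv[...,0]>172)),.12),):
    mm=mm.astype(np.uint8); mm[:, :290]=0; mm[:180]=0; mm[230:]=0
    c=max(cv2.findContours(mm,0,1)[0],key=cv2.contourArea); print(n,cv2.boundingRect(c),np.round(cast(d,c[:,0].mean(0),h),3))
j=np.zeros_like(m); j[170:225,238:330]=(im.min(2)[170:225,238:330]>90)
j=cv2.morphologyEx(j,cv2.MORPH_OPEN,np.ones((3,3)))
c=max(cv2.findContours(j,0,1)[0],key=cv2.contourArea); 
w=cast(d,c[:,0],.012);r=cv2.minAreaRect((w[:,:2]*1000).astype(np.float32));print("jig",cv2.boundingRect(c),np.round(r[0]),np.round(r[1],1),r[2])
print(np.round(cv2.boxPoints(r)))
cr=cv2.resize(cv2.cvtColor(im[158:228,132:332],cv2.COLOR_RGB2BGR),None,fx=4,fy=4,interpolation=cv2.INTER_CUBIC);cv2.imwrite("pics/crop1.png",cr)
E
```

```text
big (194, 172, 22, 22) [621. 240.] [56.8 54.9] 14.0
mid (170, 206, 15, 15) [532. 317.] [39.1 40.2] 86.8
small (146, 211, 9, 8) [524. 395.] [24.9 14.2] 46.8
red (317, 191, 6, 10) [[ 0.58  -0.083  0.12 ]]
jig (247, 181, 70, 35) [586.  13.] [204.8  85.8] 84.60697937011719
[[533. -85.]
 [619. -93.]
 [638. 111.]
 [552. 119.]]
```

View pics/crop1.png

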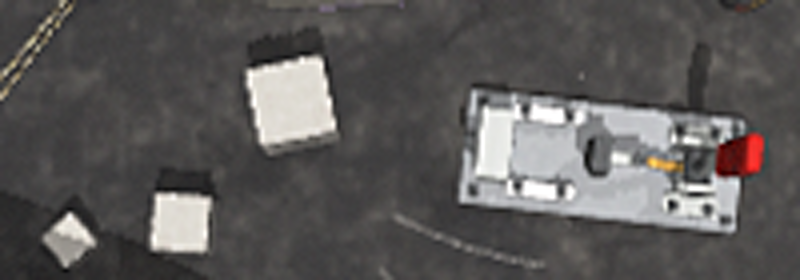

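The middle cube measures 39 x 40 mm at (0.532, 0.317), against 57/55 mm for the large one and about 25 mm for the small one, so it is the target. The jig plate measures 205 x 86 mm, centred at (0.586, 0.013) with its x axis at yaw 84.6°. I turn the tool 69° first, then go over the jig for a close look.

>>> arm_command --rows '[[[0, 0, 0, 0, 0, 6.9], [0, 0, 0, 0, 0, 6.9], [0, 0, 0, 0, 0, 6.9], [0, 0, 0, 0, 0, 6.9], [0, 0, 0, 0, 0, 6.9], [0, 0, 0, 0, 0, 6.9], [0, 0, 0, 0, 0, 6.9], [0, 0, 0, 0, 0, 6.9], [0, 0, 0, 0, 0, 6.9], [0, 0, 0, 0, 0, 6.9]]]' --hand -1

```text
time_s: 0.98
ee_pos: [0.2977, 0.6057, 0.2183]
tool_rot: [2.326, 2.112, -0.001]
wrist_force: [0.3, -0.2, -0.2]
grip_width: 0.093
grip_force: 0.0
```

>>> arm_command --rows '[[[-0.0335, 0.0213, 0, 0, 0, 0], [-0.0335, 0.0213, 0, 0, 0, 0], [-0.0335, 0.0213, 0, 0, 0, 0], [-0.0335, 0.0213, 0, 0, 0, 0], [-0.0335, 0.0213, 0, 0, 0, 0], [-0.0335, 0.0213, 0, 0, 0, 0], [-0.0335, 0.0213, 0, 0, 0, 0], [-0.0335, 0.0213, 0, 0, 0, 0]]]'

```text
time_s: 1.65
ee_pos: [0.4437, 0.3217, 0.2186]
tool_rot: [2.319, 2.119, 0.0]
wrist_force: [1.4, 0.5, 0.7]
grip_width: 0.093
grip_force: 0.0
```

>>> arm_command --rows '[[[-0.0335, 0.0213, 0, 0, 0, 0], [-0.0335, 0.0213, 0, 0, 0, 0], [-0.0335, 0.0213, 0, 0, 0, 0], [-0.0335, 0.0213, 0, 0, 0, 0], [-0.0335, 0.0213, 0, 0, 0, 0], [-0.0335, 0.0213, 0, 0, 0, 0], [-0.0335, 0.0213, 0, 0, 0, 0], [-0.0335, 0.0213, 0, 0, 0, 0], [0, 0, 0, 0, 0, 0], [0, 0, 0, 0, 0, 0]]]'

```text
time_s: 2.48
ee_pos: [0.5892, 0.0396, 0.218]
tool_rot: [-2.322, -2.115, 0.001]
wrist_force: [0.4, 0.3, -0.8]
grip_width: 0.0932
grip_force: 0.0
```

Run:
```python
from bench import env, snapshot
from h import *
s=env.get_state(); d=snapshot("wrist"); pickle.dump((d,s),open("pics/w1.pkl","wb"))
M=R.from_rotvec(s["tool_rot"]).as_matrix()
print(s["time_s"],np.round(s["ee_pos"],4),"\n",np.round(M,3),np.round(s["qpos"],2))
cv2.imwrite("pics/w1.png",cv2.resize(cv2.cvtColor(d["img"],cv2.COLOR_RGB2BGR),(800,600),interpolation=cv2.INTER_CUBIC))
```

```text
2.4833 [0.5892 0.0396 0.218 ] 
 [[ 0.093  0.996 -0.001]
 [ 0.996 -0.093  0.   ]
 [-0.    -0.001 -1.   ]] [ 0.02 -0.07  1.63  0.    1.58  0.12]
```

View pics/w1.png

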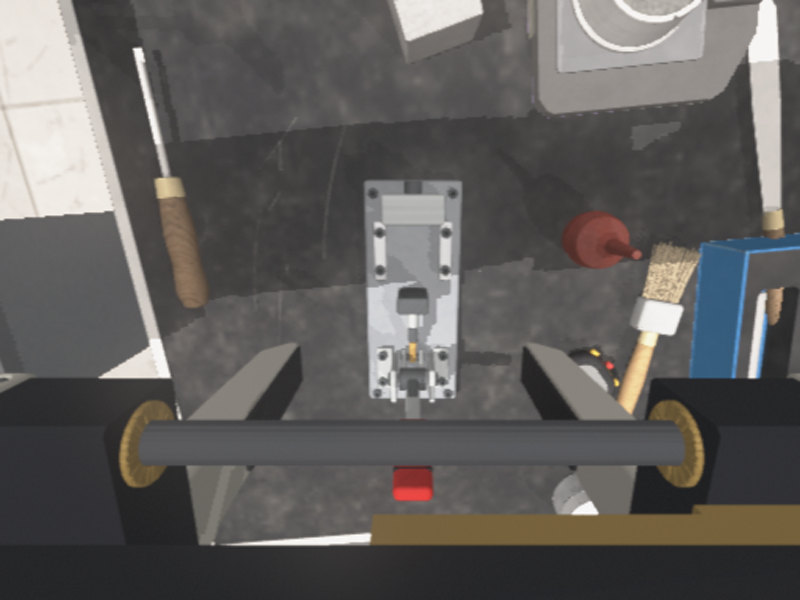

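The wrist view (800x600) shows the jig well aligned: plate corners (365,181)–(461,398), anvil (382–443, 195–223), rails at x≈379 and x≈446, foot at (413,298) and red grip top at (413,484). I take edge profiles to get the nest pose.

Run:
```python
from h import *
d,s=pickle.load(open("pics/w1.pkl","rb")); im=d["img"]; g=cv2.cvtColor(im,cv2.COLOR_RGB2GRAY)
print("col 258-262, rows112-200",g[112:200,256:260].mean(1).astype(int).tolist())
print("row 158-162, cols 228-302",g[158:162,228:302].mean(0).astype(int).tolist())
print("rail col 241-243 rows 136-184",g[136:184,241:245].mean(1).astype(int).tolist())
for nm,px,z in (("plateTL",(365,181),.012),("plateTR",(461,181),.012),("plateBR",(459,398),.012),("plateBL",(370,398),.012),("anvL",(382,223),.048),("anvR",(444,223),.048),
 ("railLtop",(379,223),.024),("railLbot",(379,279),.024),("railRtop",(446,223),.024),("railRbot",(446,279),.024),("foot top",(413,288),.051),("gripTop",(413,467),.154)):
    print(nm,np.round(cast(d,np.array(px)/1.5625,z,s)[0],4))
hsv=cv2.cvtColor(im,cv2.COLOR_RGB2HSV)
m=((hsv[...,1]>150)&(im[...,0]>100)&((hsv[...,0]<8)|(hsv[...,0]>172))).astype(np.uint8); m[:285]=0
print("red",cv2.boundingRect(m))
```

```text
col 258-262, rows112-200 [72, 73, 76, 95, 108, 109, 109, 110, 111, 111, 111, 115, 139, 175, 186, 185, 183, 181, 182, 180, 176, 177, 178, 181, 182, 180, 178, 178, 178, 179, 180, 159, 141, 151, 152, 152, 152, 152, 151, 151, 151, 151, 151, 151, 151, 149, 149, 149, 150, 151, 151, 152, 151, 151, 151, 146, 145, 144, 142, 140, 136, 135, 135, 135, 135, 135, 135, 135, 144, 190, 192, 158, 101, 70, 64, 65, 66, 68, 78, 107, 125, 127, 128, 128, 128, 128, 128, 127]
row 158-162, cols 228-302 [71, 69, 69, 69, 71, 79, 105, 126, 132, 133, 137, 168, 203, 217, 219, 218, 217, 213, 188, 156, 151, 151, 150, 150, 150, 150, 150, 150, 149, 150, 150, 149, 149, 148, 148, 148, 149, 149, 150, 151, 151, 152, 151, 152, 152, 149, 145, 139, 135, 134, 134, 133, 134, 170, 207, 217, 219, 219, 217, 214, 188, 155, 148, 147, 146, 139, 112, 80, 75, 76, 76, 76, 76, 75]
rail col 241-243 rows 136-184 [136, 135, 135, 137, 136, 143, 183, 211, 215, 184, 122, 94, 78, 73, 83, 114, 180, 215, 218, 218, 218, 218, 218, 217, 218, 218, 218, 217, 218, 217, 217, 217, 215, 183, 118, 97, 82, 76, 83, 106, 165, 191, 183, 127, 134, 141, 153, 187]
plateTL [0.5587 0.1188 0.012 ]
plateTR [0.6398 0.1113 0.012 ]
plateBR [ 0.6254 -0.0915  0.012 ]
plateBL [ 0.5391 -0.0836  0.012 ]
anvL [0.5719 0.0852 0.048 ]
anvR [0.6204 0.0808 0.048 ]
railLtop [0.5676 0.0836 0.024 ]
railLbot [0.5622 0.0358 0.024 ]
railRtop [0.6237 0.0785 0.024 ]
railRbot [0.6204 0.0304 0.024 ]
foot top [0.5915 0.0315 0.051 ]
gripTop [ 0.5828 -0.0599  0.154 ]
red (252, 300, 25, 20)
```

>>> arm_command --rows '[[[0.0338, -0.01, 0.0098, 0, 0, 0], [0.0338, -0.01, 0.0098, 0, 0, 0], [0.0338, -0.01, 0.0098, 0, 0, 0], [0.0338, -0.01, 0.0098, 0, 0, 0], [0.0338, -0.01, 0.0098, 0, 0, 0], [0.0338, -0.01, 0.0098, 0, 0, 0], [0.0338, -0.01, 0.0098, 0, 0, 0], [0.0338, -0.01, 0.0098, 0, 0, 0], [0, 0, 0, 0, 0, 0], [0, 0, 0, 0, 0, 0]]]'

```text
time_s: 3.37
ee_pos: [0.5317, 0.3201, 0.1396]
tool_rot: [-2.315, -2.124, 0.002]
wrist_force: [1.3, -0.4, -0.6]
grip_width: 0.0932
grip_force: 0.0
```

Run:
```python
from bench import env, snapshot
from h import *
# jig from w1
d,s=pickle.load(open("pics/w1.pkl","rb"))
a=cast(d,[(246.4,160),(280.9,160),(239,160),(288.4,160)],.024,s); print("rails inner/outer",np.round(a,4), np.round(np.linalg.norm(a[0]-a[1]),4))
b=cast(d,[(264.5,143.2)],.048,s); print("anvil face",np.round(b,4)); print("grip",np.round(cast(d,[(264.3,300)],.152,s),4))
s=env.get_state(); d=snapshot("wrist"); pickle.dump((d,s),open("pics/w2.pkl","wb"))
M=R.from_rotvec(s["tool_rot"]).as_matrix(); print(np.round(s["ee_pos"],4),np.round(M[:,0],3))
im=d["img"]; p=proj(d,[[.533,.317,.04]],s)[0]; print("exp px",p)
m=(im.min(2)>175).astype(np.uint8); n,l,st,c=cv2.connectedComponentsWithStats(m)
for i in range(1,n):
    if st[i,4]>150:
        w=cast(d,np.argwhere(l==i)[:,::-1],.04,s); r=cv2.minAreaRect((w[:,:2]*1000).astype(np.float32)); print(st[i],np.round(r[0],1),np.round(r[1],1),round(r[2],1))
cv2.imwrite("pics/w2.png",cv2.resize(cv2.cvtColor(im,cv2.COLOR_RGB2BGR),(800,600)))
```

```text
rails inner/outer [[0.5702 0.0605 0.024 ]
 [0.6161 0.0563 0.024 ]
 [0.5603 0.0614 0.024 ]
 [0.6261 0.0554 0.024 ]] 0.0461
anvil face [[0.5963 0.0824 0.048 ]]
grip [[ 0.5825 -0.0627  0.152 ]]
[0.5317 0.3201 0.1396] [ 0.086  0.996 -0.001]
exp px [263.16574226 194.9286717 ]
[    0     0   119   268 19038] [346.7 383.2] [243.5 126.1] 70.9
[  71   33  131  179 3494] [421.  391.6] [ 22.1 179.5] 24.8
[226  90  38  40 829] [522.4 401. ] [27.1 26.6] 42.5
[245 175  36  37 781] [532.9 319.3] [38.2 35.1] 87.2
```

View pics/w2.png

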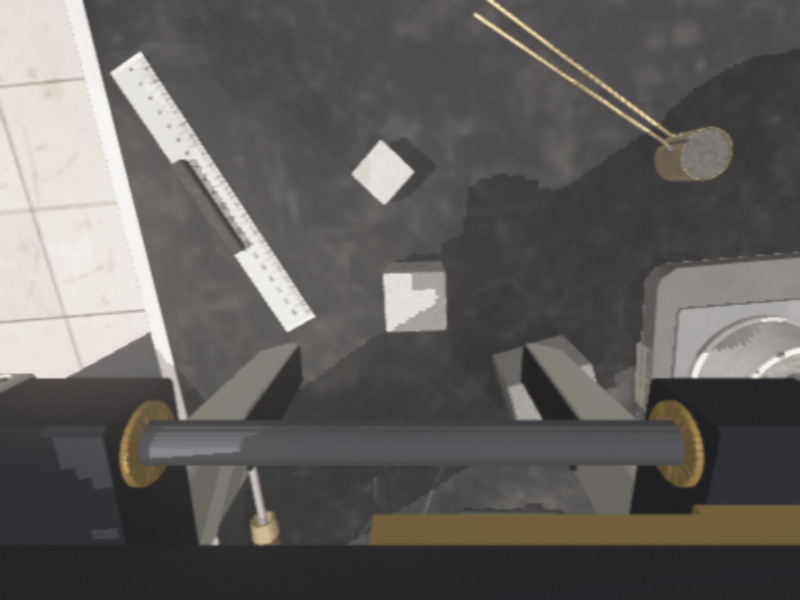

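The cube's top has corners (384,272)–(446,332) in this view, i.e. centre (0.535, 0.319), and it sits square to the tool. I descend and grip.

>>> arm_command --rows '[[[-0.001, 0.0036, 0.02, 0, 0, 0], [0, 0, 0.03, 0, 0, 0], [0, 0, 0.03, 0, 0, 0], [0, 0, 0.025, 0, 0, 0], [0, 0, 0.0146, 0, 0, 0], [0, 0, 0, 0, 0, 0], [0, 0, 0, 0, 0, 0]]]'

```text
time_s: 4.0
ee_pos: [0.5372, 0.3161, 0.0214]
tool_rot: [2.32, 2.118, -0.0]
wrist_force: [-0.7, -0.4, 0.9]
grip_width: 0.0928
grip_force: 0.0
```

>>> arm_command --rows '[[[0, 0, 0, 0, 0, 0], [0, 0, 0, 0, 0, 0], [0, 0, 0, 0, 0, 0], [0, 0, 0, 0, 0, 0], [0, 0, 0, 0, 0, 0], [0, 0, 0, 0, 0, 0], [0, 0, 0, 0, 0, 0], [0, 0, 0, 0, 0, 0]]]' --hand 1

```text
time_s: 4.67
ee_pos: [0.5369, 0.3165, 0.0207]
tool_rot: [-2.319, -2.119, 0.0]
wrist_force: [-1.6, 0.5, 1.2]
grip_width: 0.0442
grip_force: 1.0
```

>>> arm_command --rows '[[[0, 0, 0, 0, 0, 0], [0, 0, 0, 0, 0, 0], [0, 0, 0, 0, 0, 0], [0, 0, 0, 0, 0, 0]]]'

```text
time_s: 5.0
ee_pos: [0.5369, 0.3165, 0.0207]
tool_rot: [-2.319, -2.119, 0.0]
wrist_force: [-2.7, 0.2, 1.1]
grip_width: 0.0402
grip_force: 29.9
```

>>> arm_command --rows '[[[0, 0, -0.01, 0, 0, 0], [0, 0, -0.02, 0, 0, 0], [0, 0, -0.03, 0, 0, 0], [0, 0, -0.03, 0, 0, 0], [0, 0, -0.03, 0, 0, 0], [0, 0, 0, 0, 0, 0], [0, 0, 0, 0, 0, 0]]]'

```text
time_s: 5.58
ee_pos: [0.5378, 0.3167, 0.143]
tool_rot: [2.319, 2.118, 0.005]
wrist_force: [0.1, -0.6, -2.2]
grip_width: 0.0401
grip_force: 29.9
```

Run:
```python
from bench import env, snapshot
from h import *
s=env.get_state(); d=snapshot("wrist"); pickle.dump((d,s),open("pics/w3.pkl","wb"))
M=R.from_rotvec(s["tool_rot"]).as_matrix(); print(np.round(s["ee_pos"],4),np.round(M,3),s["grip_width"],s["grip_force"])
cv2.imwrite("pics/w3.png",cv2.resize(cv2.cvtColor(d["img"],cv2.COLOR_RGB2BGR)[140:340,140:390],None,fx=3,fy=3,interpolation=cv2.INTER_CUBIC))
```

```text
[0.5378 0.3167 0.143 ] [[ 0.09   0.996  0.003]
 [ 0.996 -0.09   0.002]
 [ 0.002  0.003 -1.   ]] 0.04010904904991002 29.856724441051483
```

View pics/w3.png

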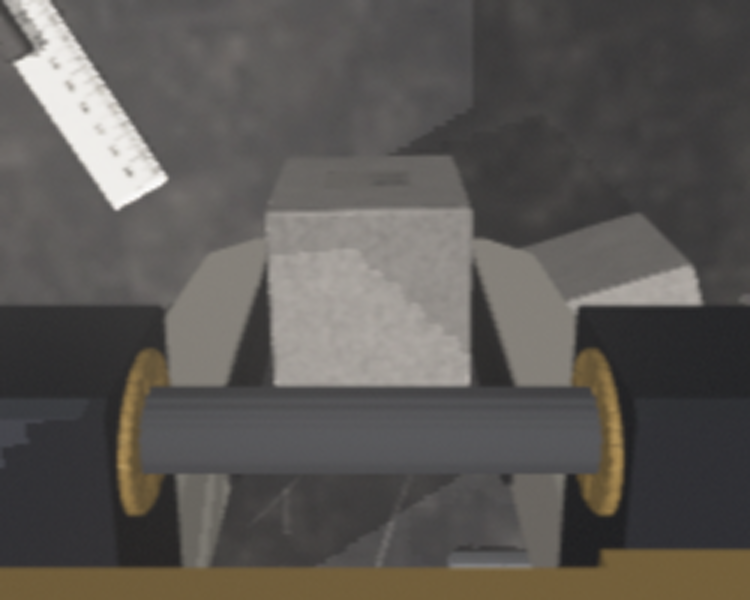

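The grip is good: width 40.1 mm, and the cube is centred on the TCP to within about 1 mm. From the rails (inner width read as 46.1 mm) the nest is at about (0.593, 0.056), yaw 84.7°. I carry the cube over it, stop above it and check.

>>> arm_command --rows '[[[-0.0319, 0.0098, 0, 0, 0, 0], [-0.0319, 0.0098, 0, 0, 0, 0], [-0.0319, 0.0098, 0, 0, 0, 0], [-0.0319, 0.0098, 0, 0, 0, 0], [-0.0319, 0.0098, 0.012, 0, 0, 0], [-0.0319, 0.0098, 0.012, 0, 0, 0], [-0.0319, 0.0098, 0.012, 0, 0, 0], [-0.0319, 0.0098, 0.012, 0, 0, 0], [0, 0, 0, 0, 0, 0], [0, 0, 0, 0, 0, 0], [0, 0, 0, 0, 0, 0]]]'

```text
time_s: 6.55
ee_pos: [0.5916, 0.0553, 0.0918]
tool_rot: [-2.319, -2.117, 0.002]
wrist_force: [0.4, 0.6, -0.7]
grip_width: 0.0403
grip_force: 29.9
```

Run:
```python
from bench import env, snapshot
from h import *
s=env.get_state(); d=snapshot("wrist"); pickle.dump((d,s),open("pics/w4.pkl","wb"))
M=R.from_rotvec(s["tool_rot"]).as_matrix(); print(np.round(s["ee_pos"],4),np.round(M,3),s["grip_width"],s["wrist_force"])
cv2.imwrite("pics/w4.png",cv2.resize(cv2.cvtColor(d["img"],cv2.COLOR_RGB2BGR)[60:260,140:390],None,fx=3,fy=3,interpolation=cv2.INTER_CUBIC))
```

```text
[0.5916 0.0553 0.0918] [[ 0.091  0.996 -0.002]
 [ 0.996 -0.091  0.   ]
 [-0.    -0.002 -1.   ]] 0.04028370053736996 [ 0.42528237  0.5936719  -0.67117477]
```

View pics/w4.png

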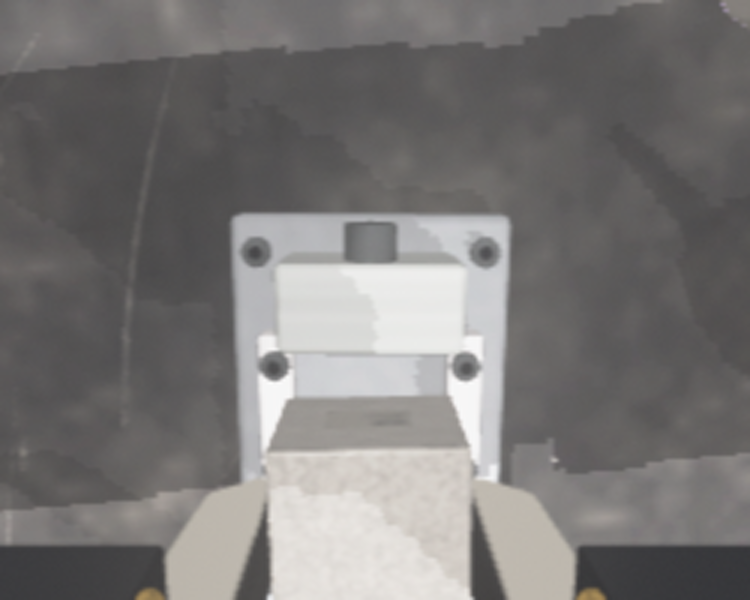

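In the crop the cube hangs between the finger tips. The anvil front edge is at (277–465, 352), the rails' inner edges are at x≈293 and 447, and the anvil is ahead of the cube. I compute the remaining offset in tool axes.

Run:
```python
from h import *
d,s=pickle.load(open("pics/w4.pkl","rb")); M=R.from_rotvec(s["tool_rot"]).as_matrix()
g=cv2.cvtColor(d["img"],cv2.COLOR_RGB2GRAY)
print(g[196:199,222:306].mean(0).astype(int).tolist()); print(g[165:168,222:306].mean(0).astype(int).tolist())
f=lambda n,c,z:print(n,np.round((cast(d,np.array(c)/3+[140,60],z,s)-s["ee_pos"])@M*1000,1).tolist())
f("anvil front L,R",[(277,352),(465,352)],.048)
f("rails inner",[(293,400),(447,400)],.024)
f("plate edges",[(236,260),(508,260)],.012)
f("cube front top",[(268,450),(472,450)],s["ee_pos"][2]+.0195)
f("cube front bottom",[(285,398),(455,398)],s["ee_pos"][2]-.0205)
```

```text
[183, 184, 185, 186, 203, 236, 245, 246, 246, 246, 245, 227, 167, 150, 150, 150, 151, 151, 151, 151, 151, 150, 151, 151, 152, 153, 151, 148, 147, 148, 148, 149, 149, 149, 149, 148, 149, 149, 148, 147, 147, 146, 145, 146, 145, 146, 145, 145, 144, 143, 143, 143, 144, 145, 148, 151, 153, 153, 152, 152, 152, 153, 152, 153, 153, 153, 153, 154, 153, 162, 212, 243, 246, 246, 246, 246, 245, 235, 211, 205, 206, 205, 204, 200]
[185, 184, 183, 183, 182, 182, 183, 183, 182, 180, 191, 211, 217, 218, 218, 218, 218, 218, 218, 218, 219, 219, 218, 218, 218, 218, 218, 219, 219, 219, 219, 219, 219, 219, 219, 219, 219, 219, 219, 219, 219, 219, 222, 225, 230, 234, 234, 234, 235, 234, 234, 234, 235, 235, 235, 234, 234, 234, 234, 234, 234, 234, 234, 234, 234, 234, 234, 234, 234, 234, 233, 229, 213, 199, 205, 207, 207, 206, 206, 206, 206, 205, 205, 205]
anvil front L,R [[27.2, -22.9, 43.8], [27.2, 26.9, 43.7]]
rails inner [[7.4, -21.2, 67.8], [7.5, 24.9, 67.7]]
plate edges [[47.8, -38.5, 79.8], [47.9, 43.3, 79.7]]
cube front top [[21.4, -17.8, -19.5], [21.5, 21.2, -19.5]]
cube front bottom [[20.9, -18.6, 20.5], [20.9, 22.1, 20.5]]
```

Run:
```python
from h import *
d,s=pickle.load(open("pics/w4.pkl","rb")); M=R.from_rotvec(s["tool_rot"]).as_matrix()
d0=pickle.load(open("pics/w3.pkl","rb"))[0]; print(np.abs(np.array(d["mount"])-d0["mount"]).max(), np.round(d["mount"],5).tolist(), d["intrinsics"])
g=cv2.cvtColor(d["img"],cv2.COLOR_RGB2GRAY)
for r in (188,189,190,191): print(r,g[r,224:244].tolist(),g[r,284:304].tolist())
print("cube bottom row194",g[194:196,228:240].tolist(),g[194:196,284:300].tolist()); print("cube top row 214",g[214,224:236].tolist(),g[214,290:304].tolist())
```

```text
6.159065726430747e-06 [[0.00113, 0.9653, 0.26115, 0.07174], [1.0, -0.00101, -0.00059, 0.00139], [-0.00031, 0.26115, -0.9653, -0.167], [0.0, 0.0, 0.0, 1.0]] [[270.8901771    0.         263.00346598]
 [  0.         270.8901771  192.49183656]
 [  0.           0.           1.        ]]
188 [184, 188, 224, 243, 246, 246, 246, 246, 246, 246, 246, 246, 244, 231, 197, 202, 207, 207, 208, 207] [187, 188, 187, 183, 179, 226, 245, 246, 246, 246, 246, 246, 246, 246, 246, 243, 228, 211, 208, 209]
189 [183, 189, 225, 243, 246, 246, 246, 246, 246, 246, 246, 246, 245, 231, 198, 203, 207, 207, 207, 208] [187, 187, 186, 182, 179, 227, 245, 246, 246, 246, 246, 246, 246, 246, 246, 242, 226, 211, 207, 208]
190 [183, 189, 223, 243, 246, 246, 246, 246, 246, 246, 246, 246, 245, 231, 198, 203, 207, 208, 208, 208] [186, 187, 185, 179, 177, 223, 244, 246, 246, 246, 246, 246, 246, 246, 246, 242, 226, 210, 208, 208]
191 [183, 187, 218, 241, 245, 246, 246, 246, 246, 246, 246, 245, 244, 230, 196, 200, 204, 204, 204, 204] [177, 177, 176, 171, 169, 208, 240, 246, 246, 246, 246, 246, 246, 246, 245, 241, 222, 209, 207, 207]
cube bottom row194 [[245, 246, 246, 246, 246, 245, 233, 177, 151, 149, 150, 150], [245, 246, 246, 246, 246, 243, 215, 160, 151, 152, 152, 150]] [[154, 155, 155, 154, 154, 155, 169, 231, 246, 246, 246, 246, 246, 246, 245, 238], [152, 153, 153, 154, 154, 154, 159, 201, 241, 246, 246, 246, 246, 246, 245, 238]]
cube top row 214 [182, 183, 186, 203, 208, 199, 199, 199, 197, 195, 197, 204] [210, 206, 202, 202, 204, 202, 193, 175, 204, 221, 210, 207, 208, 212]
```

The cube sits within 0.4 mm of the rails' mid-line and about 6 mm short of the anvil, which is near the middle of its play. I lower it gently.

>>> arm_command --rows '[[[0, 0.0004, 0.01, 0, 0, 0], [0, 0, 0.012, 0, 0, 0], [0, 0, 0.012, 0, 0, 0], [0, 0, 0.01, 0, 0, 0], [0, 0, 0.006, 0, 0, 0], [0, 0, 0.003, 0, 0, 0], [0, 0, 0.002, 0, 0, 0], [0, 0, 0, 0, 0, 0], [0, 0, 0, 0, 0, 0]]]'

```text
time_s: 7.35
ee_pos: [0.5928, 0.0552, 0.0381]
tool_rot: [2.319, 2.119, 0.001]
wrist_force: [-0.1, 1.0, -1.2]
grip_width: 0.0402
grip_force: 29.9
```

>>> arm_command --rows '[[[0, 0, 0.001, 0, 0, 0], [0, 0, 0.0005, 0, 0, 0], [0, 0, 0.0005, 0, 0, 0], [0, 0, 0, 0, 0, 0]]]'

```text
time_s: 7.68
ee_pos: [0.5925, 0.0552, 0.0357]
tool_rot: [2.319, 2.119, 0.0]
wrist_force: [-0.2, -0.5, -1.8]
grip_width: 0.0407
grip_force: 29.9
```

>>> arm_command --rows '[[[0, 0, 0.0005, 0, 0, 0], [0, 0, 0.0005, 0, 0, 0], [0, 0, 0.0005, 0, 0, 0], [0, 0, 0.0005, 0, 0, 0], [0, 0, 0, 0, 0, 0], [0, 0, 0, 0, 0, 0]]]'

```text
time_s: 8.18
ee_pos: [0.5925, 0.0552, 0.0336]
tool_rot: [-2.319, -2.119, 0.0]
wrist_force: [0.2, -0.7, -1.6]
grip_width: 0.0402
grip_force: 29.9
```

>>> arm_command --rows '[[[0, 0, 0.0005, 0, 0, 0], [0, 0, 0, 0, 0, 0], [0, 0, 0, 0, 0, 0]]]'

```text
time_s: 8.43
ee_pos: [0.5925, 0.0552, 0.0331]
tool_rot: [-2.319, -2.119, 0.0]
wrist_force: [-0.2, -0.2, -1.0]
grip_width: 0.0401
grip_force: 29.9
```

>>> arm_command --rows '[[[0, 0, 0.0004, 0, 0, 0], [0, 0, 0, 0, 0, 0], [0, 0, 0, 0, 0, 0]]]'

```text
time_s: 8.68
ee_pos: [0.5925, 0.0552, 0.0327]
tool_rot: [-2.319, -2.119, 0.0]
wrist_force: [0.9, 0.2, -1.0]
grip_width: 0.0399
grip_force: 29.9
```

>>> arm_command --rows '[[[0, 0, 0.0004, 0, 0, 0], [0, 0, 0, 0, 0, 0], [0, 0, 0, 0, 0, 0]]]'

```text
time_s: 8.93
ee_pos: [0.5925, 0.0552, 0.0327]
tool_rot: [2.319, 2.119, 0.0]
wrist_force: [-2.2, 0.1, 4.3]
grip_width: 0.0398
grip_force: 29.9
```

Contact on the floor shows at 32.7 mm, as expected, with about 5 N. I release.

>>> arm_command --rows '[[[0, 0, 0, 0, 0, 0], [0, 0, 0, 0, 0, 0], [0, 0, 0, 0, 0, 0], [0, 0, 0, 0, 0, 0], [0, 0, 0, 0, 0, 0], [0, 0, 0, 0, 0, 0]]]' --hand -1

```text
time_s: 9.43
ee_pos: [0.5925, 0.0552, 0.0323]
tool_rot: [-2.319, -2.119, 0.0]
wrist_force: [0.8, -0.7, 0.2]
grip_width: 0.0755
grip_force: 0.0
```

>>> arm_command --rows '[[[0, 0, -0.01, 0, 0, 0], [0, 0, -0.025, 0, 0, 0], [0, 0, -0.04, 0, 0, 0], [0, 0, -0.04, 0, 0, 0], [0, 0, -0.04, 0, 0, 0], [0, 0, -0.03, 0, 0, 0], [0, 0, 0, 0, 0, 0], [0, 0, 0, 0, 0, 0]]]'

```text
time_s: 10.1
ee_pos: [0.5931, 0.0552, 0.22]
tool_rot: [2.318, 2.117, 0.005]
wrist_force: [-0.3, -0.4, -0.6]
grip_width: 0.0929
grip_force: 0.0
```

Run:
```python
from bench import env, snapshot
from h import *
s=env.get_state(); d=snapshot("wrist"); pickle.dump((d,s),open("pics/w5.pkl","wb"))
M=R.from_rotvec(s["tool_rot"]).as_matrix(); print(np.round(s["ee_pos"],4),np.round(M,3),np.round(d["mount"],4)[:3,3])
a=cv2.cvtColor(d["img"],cv2.COLOR_RGB2BGR)[90:330,200:330]; a=cv2.resize(a,None,fx=2.5,fy=2.5,interpolation=cv2.INTER_CUBIC)
t=snapshot("scene"); pickle.dump(t,open("pics/s5.pkl","wb"))
b=cv2.resize(cv2.cvtColor(t["img"],cv2.COLOR_RGB2BGR)[90:290,180:350],None,fx=2.7,fy=3,interpolation=cv2.INTER_CUBIC)[:600,:470]
b=cv2.resize(b,(470,600)); print(a.shape,b.shape)
cv2.imwrite("pics/w5.png",np.hstack([a[:600],b])[:, :800])
```

```text
[0.5931 0.0552 0.22  ] [[ 0.09   0.996  0.004]
 [ 0.996 -0.09   0.   ]
 [ 0.001  0.004 -1.   ]] [ 0.0717  0.0014 -0.167 ]
(600, 325, 3) (600, 470, 3)
```

View pics/w5.png

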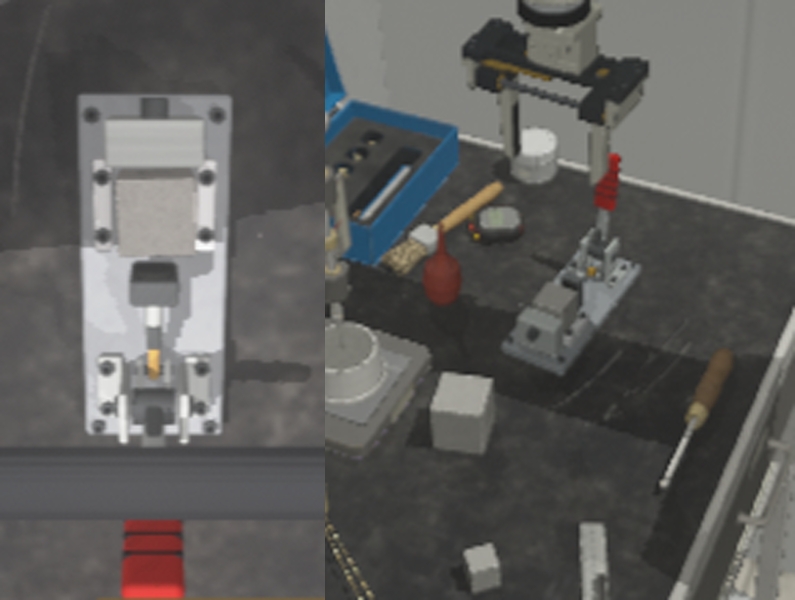

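The left crop shows the cube square between the rails, near the middle of its play. The right crop shows the clamp open, with the red handle upright at (607,182). I now measure the actual handle angle by intersecting the scene rays on the red grip with the jig's centre plane.

```bash
cat >> h.py <<'E'
XD=np.array([.0915,.9958,0]); OR=np.array([.5931,.0617,0]); YD=np.array([-XD[1],XD[0],0])
def red(d):
    im=d["img"]; v=cv2.cvtColor(im,cv2.COLOR_RGB2HSV)
    m=((v[...,1]>140)&(im[...,0]>60)&((v[...,0]<8)|(v[...,0]>172))).astype(np.uint8)
    return m
def jplane(d,px,st=None):   # rays meet jig plane y=0 -> (x_jig, z)
    o,_=cam(d,st); P=cast(d,px,0.,st); r=P-o; t=((OR-o)@YD)/(r@YD); X=o+r*t[:,None]; return np.c_[(X-OR)@XD,X[:,2]]
E
python3 - <<'E'
from h import *
t=pickle.load(open("pics/s5.pkl","rb")); m=red(t)
n,l,st,c=cv2.connectedComponentsWithStats(m)
for i in range(1,n):
    if st[i,4]<40: continue
    print(st[i],c[i])
    px=np.argwhere(l==i)[:,::-1]
    if st[i,0]>230 and st[i,1]<175:
        q=jplane(t,px); mu=q.mean(0); u,s_,vt=np.linalg.svd(q-mu); a=vt[0]*np.sign(vt[0,1]); e=(q-mu)@a
        print("mean",mu,"dir deg",np.degrees(np.arctan2(a[1],-a[0])),"len",e.min(),e.max(), "from pivot deg", np.degrees(np.arctan2(mu[1]-.04,-(mu[0]+.115))), np.hypot(mu[1]-.04,mu[0]+.115))
# check on anvil & wrist reading
d,s=pickle.load(open("pics/w5.pkl","rb")); mm=red(d); mm[:290]=0; mm[:,:230]=0; mm[:,300:]=0
print(cv2.boundingRect(mm)); 
px=np.argwhere(mm)[:,::-1]; r0=px[:,1].min(); print("wrist near end x,z",jplane(d,[(px[px[:,1]==r0][:,0].mean(),r0)],s))
# ray of the wrist: near-end at handle r=54..; print ray in jig plane at two heights
o,_=cam(d,s); print("cam jig x,z",(o-OR)@XD,o[2], (cast(d,[(264,r0)],0.1,s)-OR)@XD)
E
```

```text
[113 135  10  12  81] [117.50617284 141.0617284 ]
[278 141   9  19  93] [282.13978495 151.48387097]
mean [-0.14110508  0.11384139] dir deg 82.58928014475748 len -0.038087650564839516 0.039395475298896115 from pivot deg 70.53001348648937 0.07832002427700072
[216 181  12  10  80] [221.1125 184.9625]
[ 14 373   8  10  48] [ 17.20833333 377.29166667]
(249, 298, 25, 32)
wrist near end x,z [[-0.12235994  0.13261572]]
cam jig x,z 0.06515623441641223 0.38706850574981766 [-0.14639811]
```

Run:
```python
from h import *
from scipy.optimize import brentq
d1,s1=pickle.load(open("pics/w1.pkl","rb")); t=pickle.load(open("pics/top0.pkl","rb")); sc=pickle.load(open("pics/s5.pkl","rb"))
P=lambda r,n,ph:OR+XD*(-.115-r*np.cos(ph)+n*np.sin(ph))+np.array([0,0,.04+r*np.sin(ph)+n*np.cos(ph)])
pr=lambda d,s,r,n,ph:proj(d,P(r,n,ph),s)[0]
for g in (64,68,72,76,80):
    ph=np.radians(g); print(g,"w1 backcorner",pr(d1,s1,.12,-.006,ph).round(1),"top end back/front, r54front",pr(t,None,.12,-.006,ph).round(1),pr(t,None,.12,.006,ph).round(1),pr(t,None,.054,.006,ph).round(1),
     "scene end b/f, r54 f/b",pr(sc,None,.12,-.006,ph).round(1),pr(sc,None,.12,.006,ph).round(1),pr(sc,None,.054,.006,ph).round(1),pr(sc,None,.054,-.006,ph).round(1))
for nm,d,sl in (("w1",d1,(slice(285,330),slice(262,266))),("top",t,(slice(194,198),slice(308,330)))):
    print(nm,d["img"][sl][...,0].mean(1 if nm=="w1" else 0).astype(int).tolist(),d["img"][sl][...,1].mean(1 if nm=="w1" else 0).astype(int).tolist())
m=red(sc); ys,xs=np.nonzero(m[138:165,270:295]); 
for y in range(ys.min(),ys.max()+1): print(y+138,xs[ys==y].min()+270,xs[ys==y].max()+270,end="; ")
print("anvil check: proj corners top", proj(sc,[OR+XD*.02+YD*.025*k+np.array([0,0,.048]) for k in(-1,1)]).round(1).tolist())
```

```text
64 w1 backcorner [263.5 334.7] top end back/front, r54front [331.5 196.5] [327.8 195.8] [314.1 197. ] scene end b/f, r54 f/b [286.7 139. ] [285.3 139.2] [281.  158.2] [282.4 157.9]
68 w1 backcorner [263.5 331.6] top end back/front, r54front [328.9 196. ] [325.  195.4] [312.9 196.8] scene end b/f, r54 f/b [285.7 139.1] [284.2 139.6] [280.5 158.5] [282.  157.9]
72 w1 backcorner [263.5 327.8] top end back/front, r54front [326.2 195.6] [322.1 194.9] [311.6 196.6] scene end b/f, r54 f/b [284.7 139.4] [283.1 140.1] [280.  158.8] [281.5 158. ]
76 w1 backcorner [263.5 323.2] top end back/front, r54front [323.4 195.1] [319.2 194.5] [310.3 196.5] scene end b/f, r54 f/b [283.6 139.9] [282.  140.8] [279.5 159.3] [281.  158.2]
80 w1 backcorner [263.5 317.9] top end back/front, r54front [320.5 194.7] [316.1 194.1] [309.  196.3] scene end b/f, r54 f/b [282.5 140.5] [280.9 141.7] [279.  159.7] [280.6 158.5]
w1 [91, 91, 90, 91, 91, 90, 90, 90, 88, 86, 83, 82, 84, 100, 72, 125, 130, 129, 128, 128, 129, 131, 133, 133, 133, 134, 156, 186, 216, 228, 233, 235, 236, 235, 231, 162, 114, 105, 100, 96, 95, 95, 94, 96, 110] [91, 91, 91, 90, 90, 90, 89, 89, 87, 85, 82, 80, 75, 50, 44, 47, 47, 47, 46, 47, 46, 47, 47, 47, 47, 47, 51, 60, 67, 72, 72, 72, 71, 70, 71, 82, 103, 101, 96, 93, 92, 92, 92, 91, 95]
top [73, 92, 102, 106, 89, 84, 79, 78, 85, 93, 132, 235, 243, 239, 176, 54, 74, 82, 84, 84, 87, 91] [74, 95, 101, 55, 8, 16, 19, 16, 15, 16, 25, 47, 51, 46, 50, 74, 75, 80, 81, 81, 85, 88]
141 283 283; 142 283 286; 143 283 286; 144 283 285; 145 283 285; 146 283 285; 147 283 285; 148 282 285; 149 281 285; 150 280 285; 151 279 285; 152 278 284; 153 278 284; 154 279 284; 155 278 282; 156 278 284; 157 278 284; 158 278 284; 159 281 284; anvil check: proj corners top [[252.1, 191.3], [265.7, 196.0]]
```

The handle stands about 77° above level when open, so it is set 5° above nominal (wrist gives 78°, top view 77°). I shut the hand, move over the hub and come down beside the grip at 95 mm from the pivot.

>>> arm_command --rows '[[[-0.02, 0, 0, 0, 0, 0], [-0.025, 0, 0, 0, 0, 0], [-0.025, 0, 0, 0, 0, 0], [-0.02, 0, 0, 0, 0, 0], [0, 0, 0, 0, 0, 0], [0, 0, 0, 0, 0, 0], [0, 0, 0, 0, 0, 0], [0, 0, 0, 0, 0, 0], [0, 0, 0, 0, 0, 0], [0, 0, 0, 0, 0, 0], [0, 0, 0, 0, 0, 0], [0, 0, 0, 0, 0, 0]]]' --hand 1

```text
time_s: 11.2
ee_pos: [0.5844, -0.0341, 0.2173]
tool_rot: [-2.319, -2.119, 0.0]
wrist_force: [0.1, -0.4, 0.2]
grip_width: 0.0175
grip_force: 0.0
```

>>> arm_command --rows '[[[0, 0, 0.02, 0, 0, 0], [0, 0, 0.025, 0, 0, 0], [0, 0, 0.025, 0, 0, 0], [0, 0, 0.016, 0, 0, 0], [0, 0, 0, 0, 0, 0], [0, 0, 0, 0, 0, 0], [0, 0, 0, 0, 0, 0], [0, 0, 0, 0, 0, 0]]]'

```text
time_s: 11.87
ee_pos: [0.585, -0.0345, 0.1331]
tool_rot: [2.318, 2.118, 0.002]
wrist_force: [-0.0, 0.3, -0.1]
grip_width: 0.0004
grip_force: 0.0
```

```bash
cat > j.py <<'E'
from bench import env
from h import *
s=env.get_state(); p=s["ee_pos"]-OR; print("t",s["time_s"].round(2),"jig xyz mm",(np.r_[p@XD,p@YD,p[2]]*1000).round(1),"F jig x,y,z",(np.r_[s["wrist_force"]@XD,s["wrist_force"]@YD,s["wrist_force"][2]]).round(1),"w",s["grip_width"].round(4))
E
python3 j.py
```

```text
Traceback (most recent call last):
  File "j.py", line 3, in <module>
    s=env.get_state(); p=s["ee_pos"]-OR; print("t",s["time_s"].round(2),"jig xyz mm",(np.r_[p@XD,p@YD,p[2]]*1000).round(1),"F jig x,y,z",(np.r_[s["wrist_force"]@XD,s["wrist_force"]@YD,s["wrist_force"][2]]).round(1),"w",s["grip_width"].round(4))
                                                   ^^^^^^^^^^^^^^^^^
AttributeError: 'float' object has no attribute 'round'
```

>>> arm_command --rows '[[[-0.006, 0, 0, 0, 0, 0], [-0.006, 0, 0, 0, 0, 0], [-0.004, 0, 0, 0, 0, 0], [-0.002, 0, 0, 0, 0, 0], [0, 0, 0, 0, 0, 0], [0, 0, 0, 0, 0, 0]]]'

```text
time_s: 12.37
ee_pos: [0.5827, -0.0526, 0.1314]
tool_rot: [-2.32, -2.118, -0.0]
wrist_force: [0.0, 0.3, 0.2]
grip_width: 0.0004
grip_force: 0.0
```

>>> arm_command --rows '[[[-0.001, 0, 0, 0, 0, 0], [-0.001, 0, 0, 0, 0, 0], [-0.001, 0, 0, 0, 0, 0], [-0.001, 0, 0, 0, 0, 0], [0, 0, 0, 0, 0, 0]]]'

```text
time_s: 12.78
ee_pos: [0.5824, -0.0565, 0.1313]
tool_rot: [2.319, 2.119, -0.0]
wrist_force: [-0.0, 0.2, 0.6]
grip_width: 0.0003
grip_force: 0.0
```

>>> arm_command --rows '[[[-0.001, 0, 0, 0, 0, 0], [-0.001, 0, 0, 0, 0, 0], [0, 0, 0, 0, 0, 0]]]'

```text
time_s: 13.03
ee_pos: [0.5822, -0.0584, 0.1313]
tool_rot: [-2.319, -2.119, 0.0]
wrist_force: [1.1, 0.6, 0.8]
grip_width: 0.0006
grip_force: 0.1
```

>>> arm_command --rows '[[[-0.001, 0, 0, 0, 0, 0], [-0.001, 0, 0, 0, 0, 0], [0, 0, 0, 0, 0, 0]]]'

```text
time_s: 13.28
ee_pos: [0.582, -0.0605, 0.1313]
tool_rot: [-2.319, -2.119, 0.0]
wrist_force: [0.2, 0.2, -0.3]
grip_width: 0.0006
grip_force: 0.3
```

>>> arm_command --rows '[[[-0.001, 0, 0, 0, 0, 0], [-0.001, 0, 0, 0, 0, 0], [0, 0, 0, 0, 0, 0]]]'

```text
time_s: 13.53
ee_pos: [0.5818, -0.0624, 0.1313]
tool_rot: [-2.319, -2.119, -0.0]
wrist_force: [-0.2, 1.4, -0.9]
grip_width: 0.0
grip_force: 0.6
```

>>> arm_command --rows '[[[-0.001, 0, 0, 0, 0, 0], [-0.001, 0, 0, 0, 0, 0], [0, 0, 0, 0, 0, 0]]]'

```text
time_s: 13.78
ee_pos: [0.5816, -0.0644, 0.1313]
tool_rot: [-2.319, -2.119, 0.0]
wrist_force: [-0.1, 1.5, -0.8]
grip_width: 0.0005
grip_force: 0.8
```

>>> arm_command --rows '[[[-0.001, 0, 0, 0, 0, 0], [-0.001, 0, 0, 0, 0, 0], [0, 0, 0, 0, 0, 0]]]'

```text
time_s: 14.03
ee_pos: [0.5815, -0.0664, 0.1313]
tool_rot: [-2.319, -2.119, -0.0]
wrist_force: [-0.1, 2.1, -1.0]
grip_width: 0.0008
grip_force: 1.0
```

```bash
sed -i 's/s\["time_s"\].round(2)/s["time_s"]/; s/s\["grip_width"\].round(4)/s["grip_width"]/' j.py; python3 j.py
python3 - <<'E'
from bench import snapshot
from h import *
for n in ("scene","wrist"):
    d=snapshot(n); cv2.imwrite(f"pics/{n}6.png",d["img"][...,::-1]); m=red(d); sl=m[130:180,265:310] if n=="scene" else m
    ys,xs=np.nonzero(sl); print(n,xs.min(),xs.max(),ys.min(),ys.max(),len(xs),xs.mean(),ys.mean())
sc=pickle.load(open("pics/s5.pkl","rb")); ys,xs=np.nonzero(red(sc)[130:180,265:310]); print("open",xs.mean(),ys.mean(),len(xs))
E
```

```text
t 14.0333 jig xyz mm [-128.6   -0.2  131.3] F jig x,y,z [ 2.1  0.3 -1. ] w 0.000801857128880579
scene 13 22 12 28 57 17.473684210526315 23.42105263157895
wrist 247 438 172 220 199 286.13065326633165 210.12060301507537
open 17.13978494623656 21.483870967741936 93
```

Contact came near jig x = -123.5, which gives an open angle of about 76.5°. I now compute the arc rows that follow the grip at constant radius.

Run:
```python
import numpy as np
from scipy.optimize import fsolve
f=lambda r,ph,w=7.5:np.array([-115-r*np.cos(ph)+6*np.sin(ph)+w,40+r*np.sin(ph)+6*np.cos(ph)])
r,ph=fsolve(lambda v:f(*v)-[-128.6,131.3],[93,1.3]); p0=np.radians(76.5); th=p0-ph; print("r",r,"theta now",th)
ths=np.r_[th,np.arange(th+.035,.93,.035),.95,.97,.98,.99,1.0,1.01,1.02,1.03]; P=np.array([f(r,p0-t) for t in ths]); D=np.diff(P,axis=0)
for t,d,p in zip(ths[1:],D,P[1:]): print(round(t,3),"row",round(d[0]/1000,4),round(-d[1]/1000,4),"at",p.round(1))
```

```text
r 93.51417004925 theta now 0.05557291982047352
0.091 row -0.0032 0.0008 at [-131.8  130.5]
0.126 row -0.0032 0.0009 at [-134.9  129.6]
0.161 row -0.0031 0.001 at [-138.1  128.6]
0.196 row -0.0031 0.0011 at [-141.1  127.5]
0.231 row -0.003 0.0012 at [-144.2  126.2]
0.266 row -0.003 0.0013 at [-147.2  124.9]
0.301 row -0.0029 0.0014 at [-150.1  123.5]
0.336 row -0.0029 0.0015 at [-153.   121.9]
0.371 row -0.0028 0.0016 at [-155.8  120.3]
0.406 row -0.0028 0.0017 at [-158.6  118.5]
0.441 row -0.0027 0.0018 at [-161.3  116.7]
0.476 row -0.0027 0.0019 at [-164.   114.8]
0.511 row -0.0026 0.002 at [-166.6  112.7]
0.546 row -0.0025 0.0021 at [-169.1  110.6]
0.581 row -0.0024 0.0022 at [-171.5  108.4]
0.616 row -0.0024 0.0023 at [-173.9  106.1]
0.651 row -0.0023 0.0024 at [-176.1  103.8]
0.686 row -0.0022 0.0024 at [-178.3  101.3]
0.721 row -0.0021 0.0025 at [-180.4   98.8]
0.756 row -0.002 0.0026 at [-182.5   96.2]
0.791 row -0.0019 0.0027 at [-184.4   93.6]
0.826 row -0.0018 0.0027 at [-186.2   90.9]
0.861 row -0.0017 0.0028 at [-187.9   88.1]
0.896 row -0.0016 0.0028 at [-189.6   85.2]
0.95 row -0.0023 0.0045 at [-191.9   80.7]
0.97 row -0.0008 0.0017 at [-192.7   79. ]
0.98 row -0.0004 0.0009 at [-193.1   78.1]
0.99 row -0.0004 0.0009 at [-193.5   77.3]
1.0 row -0.0004 0.0009 at [-193.8   76.4]
1.01 row -0.0004 0.0009 at [-194.2   75.6]
1.02 row -0.0004 0.0009 at [-194.5   74.7]
1.03 row -0.0003 0.0009 at [-194.9   73.8]
```

>>> arm_command --rows '[[[-0.0032, 0, 0.0008, 0, 0, 0], [-0.0032, 0, 0.0009, 0, 0, 0], [-0.0031, 0, 0.001, 0, 0, 0], [-0.0031, 0, 0.0011, 0, 0, 0], [0, 0, 0, 0, 0, 0]]]'

```text
time_s: 14.55
ee_pos: [0.5802, -0.0792, 0.1272]
tool_rot: [-2.319, -2.118, -0.0]
wrist_force: [0.6, 6.1, -1.8]
grip_width: 0.0002
grip_force: 2.4
```

>>> arm_command --rows '[[[-0.003, 0, 0.0012, 0, 0, 0], [-0.003, 0, 0.0013, 0, 0, 0], [-0.0029, 0, 0.0014, 0, 0, 0], [-0.0029, 0, 0.0015, 0, 0, 0], [0, 0, 0, 0, 0, 0]]]'

```text
time_s: 14.97
ee_pos: [0.5792, -0.0907, 0.1218]
tool_rot: [-2.319, -2.118, -0.001]
wrist_force: [1.1, 6.9, -0.0]
grip_width: 0.0006
grip_force: 3.2
```

```bash
python3 j.py
```

```text
t 14.9667 jig xyz mm [-1.530e+02 -1.000e-01  1.218e+02] F jig x,y,z [ 7.  -0.5 -0. ] w 0.0005963205058992062
```

The arc is tracking well, at 7 N. I continue.

>>> arm_command --rows '[[[-0.0028, 0, 0.0016, 0, 0, 0], [-0.0028, 0, 0.0017, 0, 0, 0], [-0.0027, 0, 0.0018, 0, 0, 0], [-0.0027, 0, 0.0019, 0, 0, 0], [0, 0, 0, 0, 0, 0]]]'

```text
time_s: 15.38
ee_pos: [0.5782, -0.1015, 0.1148]
tool_rot: [-2.319, -2.118, -0.001]
wrist_force: [-0.3, 9.0, 0.5]
grip_width: 0.0007
grip_force: 3.3
```

>>> arm_command --rows '[[[-0.0026, 0, 0.002, 0, 0, 0], [-0.0025, 0, 0.0021, 0, 0, 0], [-0.0024, 0, 0.0022, 0, 0, 0], [-0.0024, 0, 0.0023, 0, 0, 0], [0, 0, 0, 0, 0, 0]]]'

```text
time_s: 15.8
ee_pos: [0.5773, -0.1115, 0.1063]
tool_rot: [-2.319, -2.118, -0.001]
wrist_force: [0.2, 7.9, 1.3]
grip_width: 0.0007
grip_force: 3.0
```

>>> arm_command --rows '[[[-0.0023, 0, 0.0024, 0, 0, 0], [-0.0022, 0, 0.0024, 0, 0, 0], [-0.0021, 0, 0.0025, 0, 0, 0], [-0.002, 0, 0.0026, 0, 0, 0], [0, 0, 0, 0, 0, 0]]]'

```text
time_s: 16.22
ee_pos: [0.5765, -0.1203, 0.0964]
tool_rot: [-2.319, -2.118, -0.0]
wrist_force: [-0.1, 4.5, 2.2]
grip_width: 0.0003
grip_force: 2.1
```

>>> arm_command --rows '[[[-0.0019, 0, 0.0027, 0, 0, 0], [-0.0018, 0, 0.0027, 0, 0, 0], [-0.0017, 0, 0.0028, 0, 0, 0], [0, 0, 0, 0, 0, 0], [0, 0, 0, 0, 0, 0]]]'

```text
time_s: 16.63
ee_pos: [0.5761, -0.1257, 0.0884]
tool_rot: [2.32, 2.118, -0.0]
wrist_force: [0.1, 2.7, 1.6]
grip_width: 0.0004
grip_force: 1.1
```

```bash
python3 j.py
```

```text
t 16.6333 jig xyz mm [-188.1   -0.2   88.4] F jig x,y,z [2.7 0.1 1.6] w 0.0003772222846224772
```

>>> arm_command --rows '[[[-0.0008, 0, 0.0014, 0, 0, 0], [-0.0008, 0, 0.0014, 0, 0, 0], [0, 0, 0, 0, 0, 0], [0, 0, 0, 0, 0, 0]]]'

```text
time_s: 16.97
ee_pos: [0.576, -0.1271, 0.0856]
tool_rot: [2.319, 2.119, -0.0]
wrist_force: [-0.6, 0.8, 1.6]
grip_width: 0.0006
grip_force: 0.7
```

>>> arm_command --rows '[[[-0.0008, 0, 0.0014, 0, 0, 0], [-0.0008, 0, 0.0014, 0, 0, 0], [0, 0, 0, 0, 0, 0], [0, 0, 0, 0, 0, 0]]]'

```text
time_s: 17.3
ee_pos: [0.5758, -0.1287, 0.0827]
tool_rot: [-2.319, -2.119, 0.0]
wrist_force: [0.2, 0.4, 1.2]
grip_width: 0.0003
grip_force: 0.3
```

>>> arm_command --rows '[[[-0.0004, 0, 0.0009, 0, 0, 0], [-0.0004, 0, 0.0009, 0, 0, 0], [0, 0, 0, 0, 0, 0], [0, 0, 0, 0, 0, 0]]]'

```text
time_s: 17.63
ee_pos: [0.5757, -0.1295, 0.0809]
tool_rot: [-2.319, -2.119, 0.0]
wrist_force: [-0.1, -0.5, -0.3]
grip_width: 0.0005
grip_force: 0.0
```

The force fell to zero, so the clamp may have snapped. I check the grip's position in the images against the prediction.

```bash
cat > chk.py <<'E'
from bench import env,snapshot
from h import *
P=lambda r,n,y,ph:OR+XD*(-.115-r*np.cos(ph)+n*np.sin(ph))+YD*y+np.array([0,0,.04+r*np.sin(ph)+n*np.cos(ph)])
for n,roi in (("scene",(slice(120,215),slice(265,330))),("top",(slice(175,215),slice(300,350)))):
    d=snapshot(n); pickle.dump(d,open(f"pics/{n}c.pkl","wb")); m=red(d)[roi]; ys,xs=np.nonzero(m); xs=xs+roi[1].start; ys=ys+roi[0].start
    print(n,"red n",len(xs),"u",xs.min(),xs.max(),"v",ys.min(),ys.max(),"mean",xs.mean().round(1),ys.mean().round(1))
    for th in (.8,.9,.95,1.0,1.04):
        ph=np.radians(76.5)-th; q=proj(d,[P(r,k,y,ph) for r in(.054,.12) for k in(-.006,.006) for y in(-.013,.013)]); print(th,q.min(0).round(1),q.max(0).round(1),q.mean(0).round(1))
E
python3 chk.py
```

```text
scene red n 63 u 283 296 v 147 161 mean 289.2 155.5
0.8 [280.8 141.6] [295.9 161.5] [288.4 151.5]
0.9 [281.2 143.2] [296.4 162.4] [288.9 152.8]
0.95 [281.4 144.2] [296.6 162.9] [289.  153.5]
1.0 [281.5 145.1] [296.8 163.4] [289.2 154.2]
1.04 [281.7 146. ] [296.9 163.8] [289.3 154.9]Traceback (most recent call last):
  File "chk.py", line 6, in <module>
    print(n,"red n",len(xs),"u",xs.min(),xs.max(),"v",ys.min(),ys.max(),"mean",xs.mean().round(1),ys.mean().round(1))
                                ~~~~~~^^
    return umr_minimum(a, axis, None, out, keepdims, initial, where)
ValueError: zero-size array to reduction operation minimum which has no identity
```

The grip's top edge is at v=147, which matches the 1.04 prediction best. I lift slowly; if it had not snapped, the handle would follow and the force would return.

>>> arm_command --rows '[[[0, 0, -0.001, 0, 0, 0], [0, 0, -0.001, 0, 0, 0], [0, 0, -0.001, 0, 0, 0], [0, 0, -0.001, 0, 0, 0], [0, 0, -0.001, 0, 0, 0], [0, 0, 0, 0, 0, 0]]]'

```text
time_s: 18.23
ee_pos: [0.5759, -0.1293, 0.0864]
tool_rot: [2.319, 2.119, 0.0]
wrist_force: [0.3, 1.6, 0.8]
grip_width: 0.0003
grip_force: 0.8
```

>>> arm_command --rows '[[[0, 0, -0.005, 0, 0, 0], [0, 0, -0.01, 0, 0, 0], [0, 0, -0.02, 0, 0, 0], [0, 0, -0.03, 0, 0, 0], [0, 0, -0.03, 0, 0, 0], [0, 0, -0.03, 0, 0, 0], [0, 0, 0, 0, 0, 0], [0, 0, 0, 0, 0, 0]]]'

```text
time_s: 18.9
ee_pos: [0.5764, -0.1297, 0.2138]
tool_rot: [2.317, 2.117, 0.003]
wrist_force: [-0.1, -0.1, -0.6]
grip_width: 0.0002
grip_force: 0.0
```

Run:
```python
from bench import env,snapshot
from h import *
s=env.get_state(); d=snapshot("wrist"); t=snapshot("scene")
a=cv2.resize(d["img"][40:330,195:345],(310,600),interpolation=cv2.INTER_CUBIC); b=cv2.resize(t["img"][110:260,225:345],(480,600),interpolation=cv2.INTER_CUBIC)
cv2.imwrite("pics/end.png",np.hstack([a,b])[...,::-1]); print(s["time_s"],s["wrist_force"].round(1))
```

```text
18.9 [-0.1 -0.1 -0.6]
```

View pics/end.png

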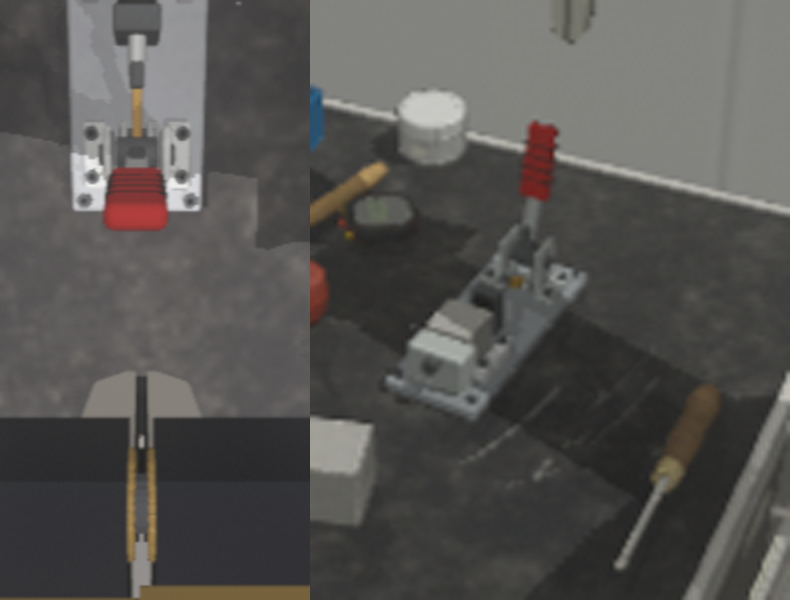

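The view shows the handle sprung back open (grip at (540,160) in the right crop), so it stopped just short of the centre, while the cube is still well in the nest. I go back over the handle to the nest side and repeat the arc, going a little further this time.

>>> arm_command --rows '[[[0.025, 0, 0, 0, 0, 0], [0.03, 0, 0, 0, 0, 0], [0.03, 0, 0, 0, 0, 0], [0, 0, 0, 0, 0, 0], [0, 0, 0.02, 0, 0, 0], [0, 0, 0.025, 0, 0, 0], [0, 0, 0.025, 0, 0, 0], [0, 0, 0.0125, 0, 0, 0], [0, 0, 0, 0, 0, 0], [0, 0, 0, 0, 0, 0], [0, 0, 0, 0, 0, 0]]]'

```text
time_s: 19.92
ee_pos: [0.5839, -0.0449, 0.1299]
tool_rot: [2.319, 2.118, 0.001]
wrist_force: [1.3, 0.2, 0.3]
grip_width: 0.0008
grip_force: 0.0
```

```bash
python3 j.py
```

```text
t 19.9167 jig xyz mm [-107.    -0.6  129.9] F jig x,y,z [ 0.3 -1.3  0.3] w 0.0008300398441984105
```

>>> arm_command --rows '[[[-0.006, 0, -0.0014, 0, 0, 0], [-0.005, 0, 0, 0, 0, 0], [-0.003, 0, 0, 0, 0, 0], [-0.002, 0, 0, 0, 0, 0], [-0.002, 0, 0, 0, 0, 0], [-0.002, 0, 0, 0, 0, 0], [-0.0016, 0, 0, 0, 0, 0], [0, 0, 0, 0, 0, 0], [0, 0, 0, 0, 0, 0]]]'

```text
time_s: 20.67
ee_pos: [0.5815, -0.0662, 0.1299]
tool_rot: [-2.319, -2.119, -0.0]
wrist_force: [1.5, 2.6, -0.8]
grip_width: 0.0003
grip_force: 1.1
```

>>> arm_command --rows '[[[-0.0032, 0, 0.0008, 0, 0, 0], [-0.0032, 0, 0.0009, 0, 0, 0], [-0.0031, 0, 0.001, 0, 0, 0], [-0.0031, 0, 0.0011, 0, 0, 0], [-0.003, 0, 0.0012, 0, 0, 0], [-0.003, 0, 0.0013, 0, 0, 0], [-0.0029, 0, 0.0014, 0, 0, 0], [-0.0029, 0, 0.0015, 0, 0, 0], [0, 0, 0, 0, 0, 0]]]'

```text
time_s: 21.42
ee_pos: [0.5791, -0.0905, 0.1203]
tool_rot: [-2.319, -2.118, -0.001]
wrist_force: [1.8, 8.0, -0.7]
grip_width: 0.0006
grip_force: 3.2
```

>>> arm_command --rows '[[[-0.0028, 0, 0.0016, 0, 0, 0], [-0.0028, 0, 0.0017, 0, 0, 0], [-0.0027, 0, 0.0018, 0, 0, 0], [-0.0027, 0, 0.0019, 0, 0, 0], [-0.0026, 0, 0.002, 0, 0, 0], [-0.0025, 0, 0.0021, 0, 0, 0], [-0.0024, 0, 0.0022, 0, 0, 0], [-0.0024, 0, 0.0023, 0, 0, 0], [0, 0, 0, 0, 0, 0]]]'

```text
time_s: 22.17
ee_pos: [0.5772, -0.1113, 0.1047]
tool_rot: [-2.319, -2.118, -0.001]
wrist_force: [0.7, 7.5, 1.1]
grip_width: 0.0003
grip_force: 3.0
```

>>> arm_command --rows '[[[-0.0023, 0, 0.0024, 0, 0, 0], [-0.0022, 0, 0.0024, 0, 0, 0], [-0.0021, 0, 0.0025, 0, 0, 0], [-0.002, 0, 0.0026, 0, 0, 0], [-0.0019, 0, 0.0027, 0, 0, 0], [-0.0018, 0, 0.0027, 0, 0, 0], [-0.0017, 0, 0.0028, 0, 0, 0], [-0.0008, 0, 0.0014, 0, 0, 0], [-0.0008, 0, 0.0014, 0, 0, 0], [0, 0, 0, 0, 0, 0], [0, 0, 0, 0, 0, 0]]]'

```text
time_s: 23.08
ee_pos: [0.5759, -0.1271, 0.0842]
tool_rot: [2.32, 2.119, -0.001]
wrist_force: [-0.3, 1.4, 0.9]
grip_width: 0.0006
grip_force: 0.6
```

```bash
python3 j.py
```

```text
t 23.0833 jig xyz mm [-189.6   -0.2   84.2] F jig x,y,z [1.3 0.4 0.9] w 0.0006201518031800192
```

>>> arm_command --rows '[[[-0.0008, 0, 0.0018, 0, 0, 0], [-0.0008, 0, 0.0018, 0, 0, 0], [-0.0008, 0, 0.0018, 0, 0, 0], [0, 0, 0, 0, 0, 0], [0, 0, 0, 0, 0, 0]]]'

```text
time_s: 23.5
ee_pos: [0.5757, -0.1294, 0.0786]
tool_rot: [-2.319, -2.119, 0.0]
wrist_force: [-0.1, 0.6, 0.3]
grip_width: 0.0006
grip_force: 0.0
```

>>> arm_command --rows '[[[-0.0004, 0, 0.0009, 0, 0, 0], [0, 0, 0, 0, 0, 0], [0, 0, 0, 0, 0, 0]]]'

```text
time_s: 23.75
ee_pos: [0.5758, -0.1297, 0.0779]
tool_rot: [-2.319, -2.119, 0.0]
wrist_force: [-1.0, -0.4, -0.5]
grip_width: 0.0005
grip_force: 0.0
```

>>> arm_command --rows '[[[-0.0004, 0, 0.0009, 0, 0, 0], [0, 0, 0, 0, 0, 0], [0, 0, 0, 0, 0, 0]]]'

```text
time_s: 24.0
ee_pos: [0.5757, -0.1301, 0.077]
tool_rot: [-2.319, -2.119, 0.0]
wrist_force: [0.7, 0.2, 0.7]
grip_width: 0.0006
grip_force: 0.0
```

>>> arm_command --rows '[[[-0.0004, 0, 0.0009, 0, 0, 0], [0, 0, 0, 0, 0, 0], [0, 0, 0, 0, 0, 0]]]'

```text
time_s: 24.25
ee_pos: [0.5757, -0.1305, 0.0761]
tool_rot: [-2.319, -2.119, 0.0]
wrist_force: [-0.3, -0.6, 0.5]
grip_width: 0.0002
grip_force: 0.0
```

>>> arm_command --rows '[[[-0.0002, 0, 0.0005, 0, 0, 0], [0, 0, 0, 0, 0, 0], [0, 0, 0, 0, 0, 0]]]'

```text
time_s: 24.5
ee_pos: [0.5756, -0.1307, 0.0756]
tool_rot: [-2.319, -2.119, 0.0]
wrist_force: [-0.1, -0.1, -0.4]
grip_width: 0.0007
grip_force: 0.0
```

>>> arm_command --rows '[[[-0.0002, 0, 0.0005, 0, 0, 0], [0, 0, 0, 0, 0, 0], [0, 0, 0, 0, 0, 0]]]'

```text
time_s: 24.75
ee_pos: [0.5756, -0.1309, 0.0751]
tool_rot: [-2.319, -2.119, 0.0]
wrist_force: [0.3, 0.5, 0.1]
grip_width: 0.0005
grip_force: 0.0
```

```bash
sed -i 's/,("top",.*))):/,):/' chk.py; python3 chk.py; python3 j.py
```

```text
scene red n 61 u 283 296 v 148 162 mean 289.1 156.7
0.8 [280.8 141.6] [295.9 161.5] [288.4 151.5]
0.9 [281.2 143.2] [296.4 162.4] [288.9 152.8]
0.95 [281.4 144.2] [296.6 162.9] [289.  153.5]
1.0 [281.5 145.1] [296.8 163.4] [289.2 154.2]
1.04 [281.7 146. ] [296.9 163.8] [289.3 154.9]
t 24.8 jig xyz mm [-193.4   -0.2   75.2] F jig x,y,z [-0.2  1.  -0.8] w 0.000622247488592838
```

The red patch moved down another 1.2 px (about 0.08 rad) with no force on the hand, so it looks snapped. I lift a little and check again.

>>> arm_command --rows '[[[0, 0, -0.001, 0, 0, 0], [0, 0, -0.001, 0, 0, 0], [0, 0, -0.001, 0, 0, 0], [0, 0, -0.001, 0, 0, 0], [0, 0, -0.002, 0, 0, 0], [0, 0, -0.002, 0, 0, 0], [0, 0, -0.004, 0, 0, 0], [0, 0, 0, 0, 0, 0], [0, 0, 0, 0, 0, 0]]]'

```text
time_s: 25.55
ee_pos: [0.5758, -0.1309, 0.0876]
tool_rot: [2.319, 2.119, 0.001]
wrist_force: [-0.3, 0.3, 0.6]
grip_width: 0.0003
grip_force: 0.0
```

```bash
python3 chk.py|head -1; python3 j.py
```

```text
scene red n 86 u 283 296 v 148 162 mean 289.7 155.4
t 25.6 jig xyz mm [-193.3   -0.3   87.3] F jig x,y,z [-0.9 -0.4 -0.3] w 0.0004542669115133827
```

The handle stayed down as the hand rose 12 mm with no force, so the clamp has snapped over. I take the hand away and check the end state.

>>> arm_command --rows '[[[0, 0, -0.02, 0, 0, 0], [0, 0, -0.03, 0, 0, 0], [0, 0, -0.03, 0, 0, 0], [0, 0, -0.03, 0, 0, 0], [0, 0, -0.02, 0, 0, 0], [0, 0, 0, 0, 0, 0], [0, 0, 0, 0, 0, 0], [0, 0, 0, 0, 0, 0]]]'

```text
time_s: 26.27
ee_pos: [0.5754, -0.1308, 0.2161]
tool_rot: [-2.319, -2.118, 0.001]
wrist_force: [-0.2, 0.1, 0.5]
grip_width: 0.0006
grip_force: 0.0
```

Run:
```python
from bench import env,snapshot
from h import *
s=env.get_state(); d=snapshot("wrist"); t=snapshot("scene")
a=cv2.resize(d["img"][0:250,195:345],(310,517),interpolation=cv2.INTER_CUBIC); a=np.vstack([a,np.zeros((83,310,3),np.uint8)]); b=cv2.resize(t["img"][110:260,225:345],(480,600),interpolation=cv2.INTER_CUBIC)
cv2.imwrite("pics/end2.png",np.hstack([a,b])[...,::-1]); print(s["time_s"],s["wrist_force"].round(1),s["ee_pos"].round(3))
```

```text
26.2667 [-0.2  0.1  0.5] [ 0.575 -0.131  0.216]
```

View pics/end2.png

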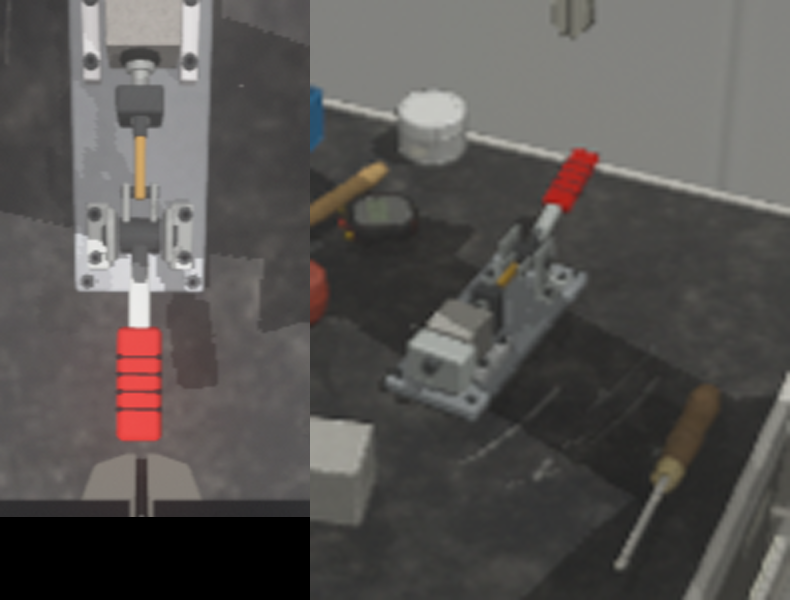

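The left crop shows the handle down at (138,385) and the foot pressed on the cube at (140,58). The right crop shows the cube flat against the anvil at (455,330), and the hand is clear. I hand the job in.

```bash
python3 -c "
from bench import env
print(env.sign_off())"
```

```text
the job is handed in; nothing more can be done
None
```

The job is handed in at about 26 s: the middle-sized cube is clamped against the anvil with the handle past its centre and the hand clear, on the second push because the first stopped just short of the snap; wrist force readings stayed under 10 N.

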